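# Nest the small parts pan in the empty wide pan

### The job

The rework is done, so put the small parts pan away inside the empty wide pan: standing flat on its floor, with its handle turned well away from the wide pan's handle (a right angle or more is good) so that the two clear each other. Lower it in rather than dropping it, and leave the wide pan about where it stands. Do not disturb the other wide pan, which still holds components.

Things in the scene. Friction and masses are not known exactly. Their poses are not given: they have to be found in the camera images.
- small_pan_centre (a point): Centre, half-way up, of the small steel parts pan: round cup, 64 mm across the rim, 48 mm tall, loose, about 120 g, one straight level bar handle. x outward along the handle, z up. Underside 24 mm below this point. Handle: bar 12 mm wide, 10 mm thick, mid-line 42 mm above the underside, reaching 118 mm from the pan's axis.
- small_pan_grip (a point): Middle of the small pan's handle bar (12 mm wide, 10 mm thick), 78 mm out from the pan's axis and 42 mm above its underside; x outward along the handle, z up. A good place to pinch it from above, across its width.
- wide_pan: Empty wide steel pan, about 350 g, 102 mm across the rim, 30 mm tall; inside 90 mm across at the floor, floor 4 mm thick. Origin: centre of underside; z up, x outward along its handle (14 mm wide, to 124 mm from the axis), which rises to 51 mm: a small pan's handle over it cannot sit flat; elsewhere it passes 11 mm above the rim.
- full_pan: Second wide pan of the same size and shape, but with capacitors, relays and a coil lying in it; about 420 g. Origin: centre of its underside; z up, x outward along its handle. To be left alone. Other things lying near the pans are under 30 mm tall; taller ones stand over 0.73 m ahead of the robot or at the sides.
Things that resemble listed ones, but are neither listed nor needed, are in the scene too. Leave any black look-alike of the part that bears small_pan_centre alone.

How it is judged:
By the outcome, as a careful person would: the job done as asked, in the order asked, and still so for the second after the job is handed in, with the robot touching nothing.
It also fails if it takes over 35 s, if anything falls off the work surface, if the arm or the gripper's body presses on something with over 40 N, if the wrist force passes 120 N, or if a joint passes its speed limit or range.

### The arm

A 6-joint arm with a two-finger parallel gripper is mounted at the origin on the work surface. World frame = base frame: x ahead of the robot, y to its left, z up, the work surface at z = 0. Lengths are in m, angles in rad, forces in N, time in s.
With the tool pointing down it reaches from about 0.275 to 0.85 m from the base axis. Payload 19 kg.
Tool frame: the origin (TCP) lies midway between the tips of the shut fingers; the grasp point (between the pads) lies 19 mm behind it (bot.hold_point_z is the z of the grasp point in the tool frame, in m); z points along the fingers, y is the line along which they close (so a half turn about z gives the same grasp; the last joint's range is limited). The gripper opens to 85 mm and grips with 20 to 120 N. Pads are 22 mm wide; open, the fingers measure 114 mm over their backs; the gripper's body (76 mm by 85 mm) begins 54 mm behind the grasp point. The pads swing forward as they close: fully open they stand 13 mm farther back than shut.
Start: joints at [-1.403, 0.15, 1.437, -0, 1.554, -0.134], TCP at [0.171, -0.549, 0.231] pointing down, gripper open.
Joint ranges: [-2.8, 2.8], [-0.68, 2.1], [0.12, 2.68], [-1.39, 4.53], [0.16, 2.79], [-2.81, 2.81]. Speed limits (rad/s): [1.89, 1.89, 2.22, 3.01, 3.01, 3.01].

### API

Orientations are given as a rotation vector (axis times angle).
In Python, from workcell import bot, imaging gives the robot as it stands. The module is installed in compiled form; this text tells all that it offers.
- The arm moves only by the shell command python3 -m inch 'ROWS' [OPENING]. ROWS is JSON, a list of rows, each a list of 2 entries, a list of its own where there are three numbers: the shift along the tool's x, y, z scaled (see below), then the turn about the tool's z scaled (see below). In form: [[[dx, dy, dz], spin], ...]. A call has exactly 5 rows; each row is the pose to reach, as a shift and turn from the pose commanded when the call began, along the tool's axes at that moment; what a row does not reach only later rows make up. The controller multiplies each number of a shift by 0.25 m and each number of a turn by 90 degrees. A row lasts 1/8 s, in which the tool goes at most 62.5 mm and 10.7 degrees, less where a joint would pass 70% of its speed; a pose out of reach is approached as far as the arm can. A call with a number of a shift or a turn outside -1 to 1 is refused whole. A call with a gripper value outside its range is refused whole. OPENING is the gripper's target within -1 to 1 (shut at 1, half-way at 0, fully open at -1), set as the call begins (- or left out, the last holds). The fingers move at their own pace and stop on an object; the grip force is fixed at half the most. Time passes only in rows, so rows that repeat a pose let the fingers close, or fill a call up. It gives the time, the measured TCP pose, the force, the opening and the grip force at its end, in the units of the state.
- bot.observe(): the state, without advancing time (a new reading comes with each control period).
- imaging.capture(name): name is "scene" or "top" or "wrist"; returns the picture (420x560x3 uint8, red, green, blue); there is no depth.
- imaging.calibration(name): a dict with "intrinsics" (3x3 intrinsics, pixels), "R" (3x3) and "t" (3): a world point X has camera coordinates R X + t. Camera axes: x right, y down, z forward; pixel columns grow to the right and rows downward; lengths in m; the calibration is good to about 2 mm. A picture is of the moment at which its call begins: read the wrist's pose just before it. calibration takes no time and is no camera call; for the wrist camera it gives the pose at the moment of the call.
- bot.hand_in(): hands the job in; it is judged then, once.
The state is a dict: "time_s": time; "qpos": joint angles; "dq": joint speeds; "joint_torque": joint torques, N m; "eef_pos": TCP position; "tool_rot": TCP orientation; "contact_force": force on the tool from outside, world axes, zero at the start; "moment": the same for the moment, N m; "gripper_width": opening from 0.0 (shut) to 1.0 (fully open); "gripper_force": force on a finger pad.
Only numpy, scipy, OpenCV 4.12 (cv2) and the standard library are available. Lean on these libraries where they do the work, as an engineer would, in place of code of your own. Each camera call takes 0.05 s, during which the arm holds its last target. There are 200 camera calls.

## Working session

There is one attempt and no reset: what is moved stays moved. The work goes in short steps, Python scripts to look and compute and a shell command to move; the robot and the scene stay as the last step left them, time stands still between calls to the robot, and variables do not carry over. Pictures are saved under pics/ and viewed, at most 10 in all, crops included, and the job is handed in when it is done.

```bash
mkdir -p pics
python3 - <<'E'
from workcell import bot, imaging
import cv2
print(bot.observe(), bot.hold_point_z)
for n in ("top","scene"):
    cv2.imwrite(f"pics/{n}1.png",cv2.cvtColor(imaging.capture(n),cv2.COLOR_RGB2BGR))
    print(imaging.calibration(n))
E
```

```text
{'time_s': 0.0, 'qpos': array([-1.40300340e+00,  1.50981611e-01,  1.43801313e+00, -2.98168511e-05,
        1.55381233e+00, -1.34005400e-01]), 'dq': array([-0.00094522, -0.00127431, -0.00071391, -0.00013683, -0.00132597,
        0.0006043 ]), 'joint_torque': array([-3.37533369e-03, -7.13061333e+01, -5.70866740e+01, -4.58686882e-04,
        8.76526872e-03, -3.11177708e-06]), 'eef_pos': array([ 0.17083904, -0.54877658,  0.23068688]), 'tool_rot': array([-3.10469249e+00, -4.72084985e-01,  7.90167595e-05]), 'contact_force': array([ 0.0939269 , -0.37629855, -0.64507813]), 'moment': array([0.00752526, 0.01570191, 0.021317  ]), 'gripper_force': 0.0, 'gripper_width': 1.0020632416775666} -0.0187
{'intrinsics': array([[508.58418883,   0.        , 280.29495033],
       [  0.        , 508.58418883, 217.03765393],
       [  0.        ,   0.        ,   1.        ]]), 'R': array([[-0.0283759 , -0.9994653 , -0.01624592],
       [-0.99749609,  0.02936576, -0.06433667],
       [ 0.06477935,  0.01437963, -0.997796  ]]), 't': array([0.02031209, 0.46973261, 1.10879491])}
{'intrinsics': array([[421.55982872,   0.        , 274.59431687],
       [  0.        , 421.55982872, 204.27910875],
       [  0.        ,   0.        ,   1.        ]]), 'R': array([[-0.82380926,  0.56686276,  0.00221956],
       [ 0.43952789,  0.64121918, -0.6290097 ],
       [-0.3579854 , -0.51720845, -0.77739428]]), 't': array([ 0.40879058, -0.16967777,  1.23552078])}
```

View pics/top1.png

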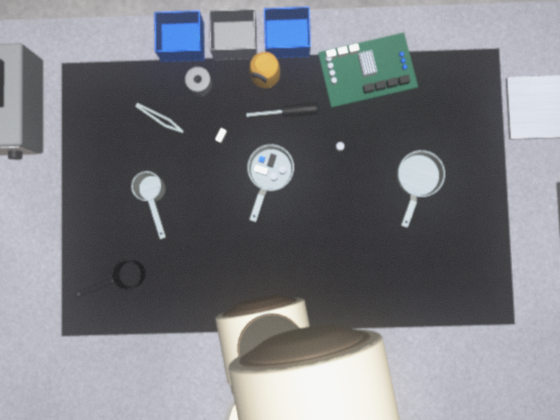

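View pics/scene1.png

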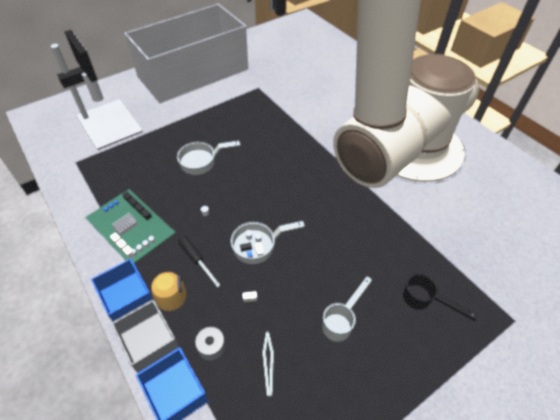

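Candidates in the top view:
- Steel small pan at (148,187), handle to (162,237). This is the one I want.
- Black look-alike at (129,274), to be left alone.
- Wide pan with parts at (270,167), which is the full one.
- Wide pan that looks empty at (421,174), handle to (406,225). This is the target.

I'll check both choices in one close crop.

Run:
```python
import cv2,numpy as np
im=cv2.imread("pics/top1.png")
a=im[160:250,115:195];b=im[140:230,380:460]
cv2.imwrite("pics/crop1.png",cv2.resize(np.hstack([a,b]),None,fx=5,fy=5,interpolation=cv2.INTER_CUBIC))
```

```text
(no output)
```

View pics/crop1.png

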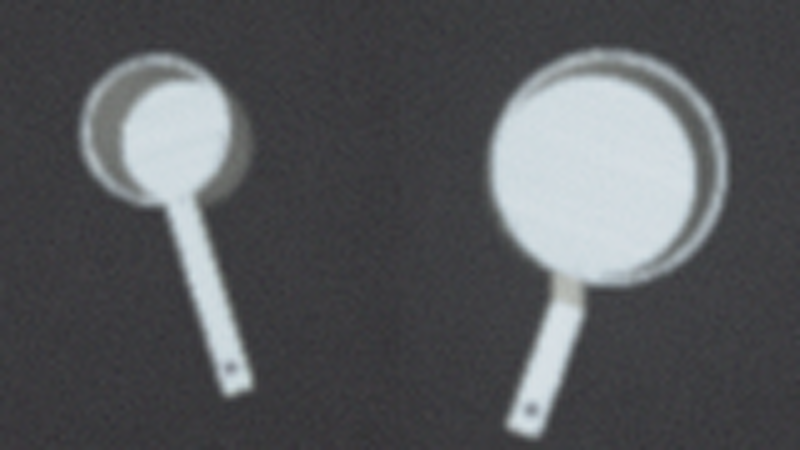

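```bash
cat > h.py <<'E'
import numpy as np
from workcell import bot, imaging
from scipy.spatial.transform import Rotation as Rn
def w(px,z,c="top"):
    k=imaging.calibration(c);R,t=k["R"],k["t"]
    d=R.T@np.linalg.solve(k["intrinsics"],[*px,1]);o=-R.T@t
    return o+d*(z-o[2])/d[2]
def to(tcp,yaw,tip=None):
    """tool pointing down, tool x heading yaw(deg); shift/spin in command units"""
    s=bot.observe();R=Rn.from_rotvec(s["tool_rot"]);d=R.inv().apply(np.array(tcp)-s["eef_pos"])
    x=R.as_matrix()[:,0];cur=np.degrees(np.arctan2(x[1],x[0]))
    turn=-((yaw-cur+90)%180-90)   # tool z down: + spin = world cw; half-turn symmetric
    print("yaw",cur.round(2),"shift",(d/.25).round(4),"turn",round(turn/90,4),"alt",round((turn-180*np.sign(turn))/90,4),"q6",s["qpos"][5].round(3))
E
python3 - <<'E'
from h import *
c=w((145.8,185.8),.048);t=w((162,237.6),.047);v=t-c
C=w((421.1,173.1),.030);T=w((404.6,226),.051);V=T-C
h=lambda v:np.degrees(np.arctan2(v[1],v[0]))
print(c,t,np.hypot(*v[:2]),h(v));print(C,T,np.hypot(*V[:2]),h(V))
u=v[:2]/np.hypot(*v[:2]);g=c[:2]+.078*u;print("grip",g)
to([*g,.2],h(v));to([*g,.042-.0187],h(v))
E
```

```text
[0.54426508 0.29524752 0.048     ] [0.43126226 0.26181877 0.047     ] 0.11784362035631535 -163.5206070266467
[ 0.55622122 -0.30357806  0.03      ] [ 0.44090413 -0.25780735  0.051     ] 0.12406848780001481 158.3512905004963
grip [0.46946918 0.27312123]
yaw 17.3 shift [ 2.1177 -2.7838  0.1264] turn 0.0091 alt -1.9909 q6 -0.134
yaw 17.3 shift [ 2.1176 -2.7831  0.8332] turn 0.0091 alt -1.9909 q6 -0.134
```

The crop shows the steel pan's rim centred at (145.8,185.8) with its handle tip at (162,237.6). The empty wide pan's rim is centred at (421.1,173.1) with its tip at (404.6,226). The handle lengths I computed match the description (118 and 124 mm), so I'll move over.

```bash
python3 -m inch '[[[0.08,-0.1,0],0],[[0.21,-0.28,0],0],[[0.33,-0.44,0],0],[[0.45,-0.6,0],0],[[0.57,-0.75,0],0]]' 0 >/dev/null
python3 -m inch '[[[0.13,-0.17,0],0],[[0.26,-0.34,0],0],[[0.39,-0.51,0],0],[[0.52,-0.69,0],0],[[0.65,-0.86,0],0]]' >/dev/null
python3 -m inch '[[[0.13,-0.17,0],0],[[0.26,-0.34,0],0],[[0.39,-0.51,0],0],[[0.5,-0.69,0.04],0],[[0.6,-0.8,0.1],0]]'
python3 - <<'E'
from h import *
to([.4695,.2731,.10],16.5)
E
```

```text
time_s: 1.98
eef_pos: [0.4263, 0.1638, 0.2061]
tool_rot: [-3.105, -0.475, -0.001]
contact_force: [0.7, -1.5, -1.0]
gripper_width: 0.498
gripper_force: 0.0
yaw 17.39 shift [ 0.2953 -0.3654  0.4246] turn 0.0099 alt -1.9901 q6 1.465
```

```bash
python3 -m inch '[[[0.1,-0.12,0.1],0.01],[[0.2,-0.25,0.2],0.01],[[0.27,-0.34,0.28],0.01],[[0.3,-0.365,0.32],0.01],[[0.3,-0.365,0.32],0.01]]'
python3 - <<'E'
from h import *
to([.4695,.2731,.0233],16.5)
im=imaging.capture("wrist")
import cv2;cv2.imwrite("pics/w1.png",cv2.cvtColor(im,cv2.COLOR_RGB2BGR))
E
```

```text
time_s: 2.6
eef_pos: [0.4705, 0.2707, 0.1257]
tool_rot: [3.109, 0.448, -0.002]
contact_force: [-0.8, -0.3, 0.5]
gripper_width: 0.5
gripper_force: 0.0
yaw 16.42 shift [-4.000e-04 -1.030e-02  4.098e-01] turn -0.0009 alt 1.9991 q6 1.664
```

View pics/w1.png

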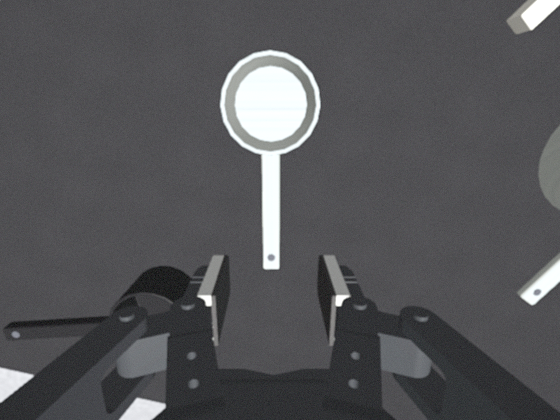

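The wrist view shows the steel pan at (270,103). Its handle (271,160–268) runs midway between the fingers, and the black look-alike is well to the rear, near (160,290). I'll go down and grip.

```bash
python3 -m inch '[[[0,-0.01,0.1],0],[[0,-0.01,0.22],0],[[0,-0.01,0.32],0],[[0,-0.01,0.39],0],[[0,-0.01,0.41],0]]'
python3 -m inch '[[[0,0,0],0],[[0,0,0],0],[[0,0,0],0],[[0,0,0],0],[[0,0,0],0]]' 1
python3 -m inch '[[[0,0,-0.01],0],[[0,0,-0.04],0],[[0,0,-0.08],0],[[0,0,-0.14],0],[[0,0,-0.2],0]]'
python3 - <<'E'
from h import *
im=imaging.capture("wrist")
import cv2;cv2.imwrite("pics/w2.png",cv2.cvtColor(im,cv2.COLOR_RGB2BGR))
E
```

```text
time_s: 3.28
eef_pos: [0.47, 0.2729, 0.0237]
tool_rot: [3.11, 0.447, -0.0]
contact_force: [-0.9, 0.0, 0.7]
gripper_width: 0.501
gripper_force: 0.0
time_s: 3.9
eef_pos: [0.4702, 0.2734, 0.0244]
tool_rot: [-3.109, -0.448, -0.001]
contact_force: [-2.4, -1.7, 6.2]
gripper_width: 0.122
gripper_force: 59.7
time_s: 4.53
eef_pos: [0.4701, 0.2734, 0.0752]
tool_rot: [-3.109, -0.448, -0.001]
contact_force: [-0.3, 0.3, -1.5]
gripper_width: 0.121
gripper_force: 58.7
```

View pics/w2.png

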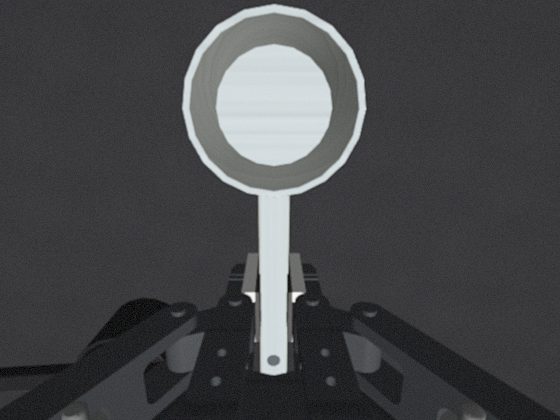

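The pan is held, with the rim centred at (274,100.5) and the inner floor at (274,105). I'll use these to check tilt and offset.

Run:
```python
from h import *
from scipy.optimize import least_squares
s=bot.observe();R=Rn.from_rotvec(s["tool_rot"]);k=imaging.calibration("wrist")
g=s["eef_pos"]+R.apply([0,0,bot.hold_point_z])
def P(X):
    c=(k["R"]@X.T).T+k["t"];p=(k["intrinsics"]@c.T).T;return p[:,:2]/p[:,2:]
a=np.linspace(0,2*np.pi,72,endpoint=False)
ring=lambda r,z:np.c_[r*np.cos(a),r*np.sin(a),0*a+z]
def box(p): return np.r_[p.min(0),p.max(0)]
def model(q):
    pitch,dx,dz,rf=q   # tool frame: x towards cup, z down
    M=lambda L:P(g+R.apply(Rn.from_euler('y',pitch).apply(L*[1,1,-1]+[.078+dx,0,dz])))
    return np.r_[box(M(ring(.032,.006))),box(M(ring(rf,-.039)))]
ob=np.array([182,5,366,196,216,44,332,166])
f=least_squares(lambda q:model(q)-ob,[0,0,0,.028],x_scale=[.05,.005,.005,.005])
print("pitch deg",np.degrees(f.x[0]),f.x[1:]*1000,f.fun.round(1))
G=np.array([.5562,-.3036])+.078*np.array([np.cos(np.radians(-95)),np.sin(np.radians(-95))])
print(G);to([*G,.15],85)
```

```text
pitch deg -0.6329005753025967 [-1.49518366  1.36308315 28.06139228] [-0.6 -0.4 -1.6  0.5 -1.1  0.1 -0.9 -0.1]
[ 0.54940185 -0.38130319]
yaw 16.4 shift [-0.4377  2.6022 -0.2937] turn -0.7623 alt 1.2377 q6 1.67
```

The pan hangs level (about −0.6°), and the radial offset is within calibration error. I'll carry it across.

```bash
python3 -m inch '[[[0,0.04,-0.07],0],[[-0.02,0.14,-0.15],0],[[-0.05,0.28,-0.22],0],[[-0.07,0.43,-0.27],0],[[-0.1,0.58,-0.29],0]]'
python3 -m inch '[[[-0.03,0.17,0],0],[[-0.06,0.34,0],0],[[-0.09,0.51,0],0],[[-0.12,0.68,0],0],[[-0.15,0.85,0],0]]'
python3 -m inch '[[[-0.03,0.17,0],-0.05],[[-0.06,0.34,0],-0.13],[[-0.09,0.51,0],-0.22],[[-0.12,0.68,0],-0.3],[[-0.14,0.8,0],-0.38]]'
python3 - <<'E'
from h import *
to([.5494,-.3813,.12],85)
E
```

```text
time_s: 5.2
eef_pos: [0.4873, 0.1255, 0.1479]
tool_rot: [3.109, 0.448, 0.002]
contact_force: [-0.0, 0.2, -1.4]
gripper_width: 0.126
gripper_force: 58.7
time_s: 5.82
eef_pos: [0.5107, -0.0893, 0.1471]
tool_rot: [3.109, 0.447, 0.001]
contact_force: [0.2, 0.6, -1.8]
gripper_width: 0.125
gripper_force: 58.7
time_s: 6.45
eef_pos: [0.5332, -0.2914, 0.1469]
tool_rot: [2.838, 1.347, -0.0]
contact_force: [0.6, 0.5, -2.2]
gripper_width: 0.125
gripper_force: 58.7
yaw 50.76 shift [-0.2377  0.2776  0.1076] turn -0.3804 alt 1.6196 q6 0.058
```

```bash
python3 -m inch '[[[-0.06,0.07,0],-0.08],[[-0.12,0.14,0],-0.17],[[-0.18,0.21,0.03],-0.26],[[-0.22,0.26,0.07],-0.34],[[-0.24,0.28,0.1],-0.38]]'
python3 -m inch '[[[0,0,0.02],0],[[0,0,0.06],0],[[0,0,0.08],0],[[0,0,0.1],0],[[0,0,0.1],0]]'
python3 - <<'E'
from h import *
import cv2
to([.5494,-.3813,.0273],85)
im=imaging.capture("wrist")
cv2.imwrite("pics/w3.png",cv2.cvtColor(im,cv2.COLOR_RGB2BGR))
im=imaging.capture("top")[130:280,350:550]
cv2.imwrite("pics/t3.png",cv2.resize(cv2.cvtColor(im,cv2.COLOR_RGB2BGR),None,fx=4,fy=4,interpolation=cv2.INTER_CUBIC))
s=bot.observe();print(s["eef_pos"])
E
```

```text
time_s: 7.08
eef_pos: [0.5492, -0.3812, 0.1213]
tool_rot: [-2.317, -2.121, 0.0]
contact_force: [-0.2, -0.0, -0.8]
gripper_width: 0.128
gripper_force: 58.7
time_s: 7.7
eef_pos: [0.5497, -0.3796, 0.096]
tool_rot: [-2.32, -2.118, 0.0]
contact_force: [0.7, -0.4, -1.3]
gripper_width: 0.127
gripper_force: 58.7
yaw 84.79 shift [-0.0071 -0.0005  0.2747] turn -0.0023 alt 1.9977 q6 -0.629
[ 0.54989222 -0.3797793   0.09650066]
```

View pics/w3.png

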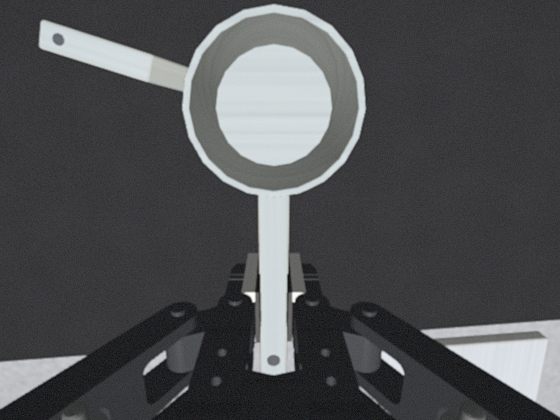

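The cup sits in the same place in the hand, over the wide pan, whose handle shows at upper left (40–185, 25–85), well clear. I'll lower it gently.

```bash
python3 -m inch '[[[-0.007,0,0.05],0],[[-0.007,0,0.12],0],[[-0.007,0,0.18],0],[[-0.007,0,0.22],0],[[-0.007,0,0.24],0]]'
python3 -m inch '[[[0,0,0.01],0],[[0,0,0.018],0],[[0,0,0.024],0],[[0,0,0.03],0],[[0,0,0.03],0]]'
python3 - <<'E'
from h import *
s=bot.observe();print(s["eef_pos"],s["contact_force"],s["moment"])
E
```

```text
time_s: 8.43
eef_pos: [0.5495, -0.3814, 0.0353]
tool_rot: [-2.319, -2.118, 0.0]
contact_force: [-0.1, 0.3, -1.8]
gripper_width: 0.127
gripper_force: 58.7
time_s: 9.05
eef_pos: [0.5497, -0.3816, 0.029]
tool_rot: [2.32, 2.118, 0.0]
contact_force: [0.7, -0.3, 0.9]
gripper_width: 0.125
gripper_force: 59.0
[ 0.54973222 -0.38161618  0.02899363] [ 0.68076303 -0.34137263  0.86733001] [-0.01775636  0.02145454  0.0187631 ]
```

```bash
python3 -m inch '[[[0,0,0.001],0],[[0,0,0.002],0],[[0,0,0.003],0],[[0,0,0.003],0],[[0,0,0.003],0]]'
python3 -m inch '[[[0,0,0],0],[[0,0,0],0],[[0,0,0],0],[[0,0,0],0],[[0,0,0],0]]' 0.4
python3 - <<'E'
from h import *
import cv2
im=imaging.capture("wrist")
cv2.imwrite("pics/w4.png",cv2.cvtColor(im,cv2.COLOR_RGB2BGR))
E
```

```text
time_s: 9.68
eef_pos: [0.5498, -0.3819, 0.0285]
tool_rot: [2.319, 2.118, -0.0]
contact_force: [-1.1, -2.5, 6.1]
gripper_width: 0.122
gripper_force: 59.7
time_s: 10.3
eef_pos: [0.5496, -0.3815, 0.028]
tool_rot: [-2.32, -2.118, -0.0]
contact_force: [-0.1, 0.1, -0.0]
gripper_width: 0.3
gripper_force: 0.0
```

View pics/w4.png

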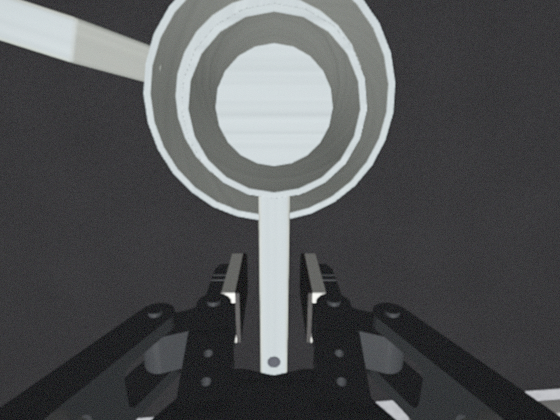

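Contact came at about 6 N and the fingers are now open. The small pan stands inside the wide pan, with its rim at (274,100) and the wide rim spanning 145–395. I'll retreat straight up and check.

```bash
python3 -m inch '[[[0,0,-0.04],0],[[0,0,-0.12],0],[[0,0,-0.24],0],[[0,0,-0.38],0],[[0,0,-0.52],0]]'
python3 -m inch '[[[-0.1,0,-0.1],0],[[-0.25,0,-0.2],0],[[-0.4,0,-0.22],0],[[-0.5,0,-0.22],0],[[-0.5,0,-0.22],0]]'
python3 - <<'E'
from h import *
import cv2
A=imaging.capture("top")[130:260,340:480];B=imaging.capture("scene")[100:230,140:280]
im=np.hstack([A,B]);cv2.imwrite("pics/end.png",cv2.resize(cv2.cvtColor(im,cv2.COLOR_RGB2BGR),(800,371),interpolation=cv2.INTER_CUBIC))
E
```

```text
time_s: 10.98
eef_pos: [0.5497, -0.3816, 0.161]
tool_rot: [2.319, 2.117, 0.0]
contact_force: [0.0, 0.1, 0.6]
gripper_width: 0.299
gripper_force: 0.0
time_s: 11.6
eef_pos: [0.5376, -0.5075, 0.214]
tool_rot: [2.321, 2.116, -0.0]
contact_force: [0.5, 1.3, -0.6]
gripper_width: 0.3
gripper_force: 0.0
```

View pics/end.png

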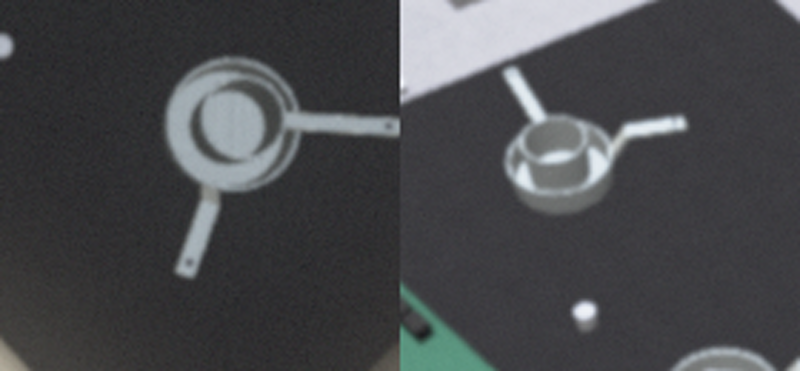

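The small pan stands flat inside the wide pan. Its handle points right in the top view, to (395,126), about 107° from the wide pan's handle at (187,270). The wide rim is centred at (232,125), which is original pixel (421,174), so it hasn't moved.

```bash
python3 -c "
from workcell import bot
print(bot.hand_in())"
```

```text
the job is handed in; nothing more can be done
None
```

The small pan now stands flat inside the empty wide pan, its handle about 107° from the wide pan's handle; the wide pan hasn't visibly moved, the full pan was left alone, and the job was handed in at about 12 s.

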